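# Send the brake pad down the rocker chute

### The arm

A 6-joint arm with a two-finger parallel gripper is mounted at the origin on the work surface. World frame = base frame: x ahead of the robot, y to its left, z up, the work surface at z = 0. Lengths are in mm, angles in rad, forces in N, time in s.
With the tool pointing down it reaches from about 350 to 975 mm from the base axis. Payload 7.1 kg.
Tool frame: the origin (TCP) lies midway between the tips of the shut fingers; the grasp point (between the pads) lies 19 mm behind it (ctrl.grip_depth is the distance from the TCP to the grasp point, in mm); z points along the fingers, y is the line along which they close (so a half turn about z gives the same grasp; the last joint's range is limited). The gripper opens to 88 mm and grips with 3 to 60 N. Pads are 20 mm wide; open, the fingers measure 115 mm over their backs; the gripper's body (75 mm by 178 mm) begins 61 mm behind the grasp point.
Start: joints at [-1.35, 0.423, 1.63, -0, 1.089, -0.019], TCP at [148.462, -607.095, 222.675] pointing down, gripper open.
Joint ranges: [-3, 3], [-0.9, 2.11], [0.09, 2.58], [-1.31, 4.45], [0.11, 2.69], [-2.54, 2.54]. Speed limits (rad/s): [2.39, 2.39, 3.01, 3.14, 3.14, 3.14].

### API

Orientations are given as a rotation vector (axis times angle).
In Python, from workcell import get_obs, vision, ctrl gives the robot as it stands.
- The arm moves only by the tool step_arm, never from a script. Its argument "plan" is a list of rows, each a list of 7 numbers: the opening, from -1 (shut) to 1 (fully open), then the shift along the tool's x, y, z as a fraction of full scale, then the turn, a rotation vector about the tool's x, y, z as a fraction of full scale. In form: [[fingers, dx, dy, dz, wx, wy, wz], ...]. A call has 1 to 20 rows; each row shifts and turns the commanded pose from where the row before left it, along the tool's axes as they then stand; what a row does not reach is not made up. Full scale, the value 1, is 50 mm for a shift and 0.12 rad for a turn. A row lasts 1/8 s, in which the tool goes at most 62.5 mm and 10.7 degrees, less where a joint would pass 70% of its speed; a pose out of reach is approached as far as the arm can. A call with a number of a shift or a turn outside -1 to 1 is refused whole. A call with a gripper value outside its range is refused whole. The fingers move at their own pace and stop on an object; the grip force is fixed at half the most. Time passes only in rows, so rows that do not move let the fingers close. It gives the time, the measured TCP pose, the force, the opening and the grip force at its end, in the units of the state.
- get_obs(): the state, without advancing time (a new reading comes with each control period).
- vision.get_image(name): name is "scene" or "top" or "wrist"; returns a dict with "pixels" (400x640x3 uint8, red, green, blue), "depth" (400x640 float32, mm along the optical axis (not along the pixel's ray), 0 where there is no reading), "fx", "fy", "cx", "cy" (pixels), "T" (4x4, takes a point from camera to world coordinates); the wrist camera has in their place "T_tool_cam" (4x4, takes a point from camera to tool coordinates, whose origin is the TCP and whose axes are the flange's). Camera axes: x right, y down, z forward; pixel columns grow to the right and rows downward; lengths in mm; the calibration is good to about 2 mm. A picture is of the moment at which its call begins: read the wrist's pose just before it.
- ctrl.close_job(): hands the job in; it is judged then, once.
The state is a dict: "t": time; "qpos": joint angles; "qvel": joint speeds; "joint_torque": joint torques, N m; "ee_pos": TCP position; "orientation": TCP orientation; "ft_force": force on the tool from outside, world axes, zero at the start; "moment": the same for the moment, N m; "width": finger opening in mm; "grasp_force": force on a finger pad.
Only numpy, scipy, OpenCV 4.12 (cv2) and the standard library are available. Lean on these libraries where they do the work, as an engineer would, in place of code of your own. Each camera call takes 0.05 s, during which the arm holds its last target. There are 200 camera calls.

### The job

Send the brake pad down the rocker chute into its bin. It lies closely between the guide rails with no room to grip it, so press a fingertip lightly on top and draw it out onto the pivoting tray just far enough to overbalance it; with the hand off, its own weight must tip the tray gently and carry it into the bin. Do not bear down hard on the pad, let the tray slam over, push the tray by hand or disturb anything else on the bench.

Things in the scene. Friction and masses are not known exactly. Their poses are not given: they have to be found in the camera images.
- chute: Fixed steel rocker chute, set 8 to 16 mm off the bench on levelling feet. Frame: origin under the base plate (540 x 130 x 6 mm) below the pivot pin, +x the way the pad travels (shelf, tray, bin), z up. Loading shelf x -192 to -53 mm, floor at z 106; side rails (inner faces y +-27.5) and backstop stand 14 mm above it. Pivot cheek plates at y +-37.5, tops z 117.
- pivot (a point): Point on the tray floor straight above the pivot pin with the tray at rest, 105 mm above the chute's origin; axes as the chute's. It does not move with the tray. The tray floor runs from 50 mm before it to 95 mm beyond it; a 3 mm gap parts shelf and tray, the shelf floor being 1 mm the higher.
- shelf (a point): Middle of the loading shelf's backstop face at floor height (106 mm above the chute's origin); axes as the chute's, +x towards the pivot, which is 192 mm away. A press of 5 to 10 N on the lining draws the pad along without slipping; 15 N is too hard and scores it. The arm yields a little, so the pad lags the finger by some mm.
- tray (a joint): Tilt of the pivoting tray, rad: 0 = level, at rest, held by counterweights (0.07 N m), growing as the bin end sinks to a stop at 0.58; swings back to 0 when empty, dips up to 0.05 as the pad crosses the gap. It tips once the pad's centre is 12 to 25 mm past the pivot, by the pad's hidden mass (0.3 to 0.6 kg): 1 mm past that point it goes over in 1 s; 10 mm past, it slams.
- tray_mid (a point): Point on the pivoting tray's floor above the pin; moves and tilts with the tray (about the pin, 10 mm below). Steel channel 145 mm long, inner width 57 mm, walls 14 mm above its floor.
- pad: Disc brake pad, lining up. Backing plate 100 x 50 x 6 mm with an 8 mm ear at each end (116 mm over all); on it a rough lining 94 x 44 mm, split by a 4 mm slot at the middle, top 16.5 mm above the origin. Origin: underside centre; x along it, z up. About 0.42 kg; friction on steel about 0.2, fingertip on lining about 0.9. Starts 0 to 8 mm off the backstop.
- bin: Grey hopper-front plastic bin, 230 x 160 mm, at the tray's far end, fixed on the chute's base plate. Origin: underside centre, +x away from the tray. Floor 5 mm thick, low lip of 30 mm on the tray's side, other walls to 90 mm.
- torque_driver: Plastic-handled torque driver, 175 mm long, lying in the steel tray (300 x 150 mm, rim 42 mm high) beside the chute. Leave alone.
- hex_key_large: L-shaped hex key, 110 x 35 mm, in the steel tray. Leave alone.
- hex_key_small: L-shaped hex key, 80 x 25 mm, in the steel tray. Leave alone.
- end_cap_a: Black plastic wiper end cap, 56 x 18 x 12 mm, in the steel tray. Leave alone.
- end_cap_b: Black plastic wiper end cap, 56 x 18 x 12 mm, on the chute's base plate on the robot's side of the loading shelf. Leave alone.
- bottle: Amber glass bottle, 68 mm wide, 170 mm tall, standing on the bench. Origin: underside. Leave alone.
- crock: Closed ceramic crock with knobbed lid, 120 mm wide, 146 mm tall. Origin: underside. Leave alone.
- funnel: Green funnel standing mouth down, 124 mm wide, 135 mm tall. Origin: underside. Leave alone.
There are look-alikes about, which are no part of the job. What is shaped like the pad but pink or white is not meant.

How it is judged:
By the outcome, as a careful person would: the job done as asked, in the order asked, and still so for the second after the job is handed in, with the robot touching nothing.
It also fails if it takes over 67 s, if anything falls off the work surface, if the arm or the gripper's body presses on something with over 40 N, if the wrist force passes 120 N, or if a joint passes its speed limit or range.

## Working session

There is one attempt and no reset: what is moved stays moved. The work goes in short steps, Python scripts to look and compute and a tool call to move; the robot and the scene stay as the last step left them, time stands still between calls to the robot, and variables do not carry over. Pictures are saved under pics/ and viewed, at most 10 in all, crops included, and the job is handed in when it is done.

Besides the shell and the picture viewer there is one more tool, called after "Request:" as name(argument=value, ...) on one line, values as JSON. step_arm: Moves the arm, as the interface text tells. Its arguments: {"type":"object","properties":{"plan":{"type":"array","items":{"type":"array","items":{"type":"number","minimum":-1,"maximum":1}}}},"required":["plan"]}

```bash
mkdir -p pics
cat > h.py <<'E'
import numpy as np, cv2
from workcell import get_obs, vision, ctrl
def save(n,f):
    im=vision.get_image(n); cv2.imwrite(f'pics/{f}.png',im['pixels'][:,:,::-1]); np.savez(f'pics/{f}.npz',**im); return im
def pt(im,u,v,d=None):
    u0,v0=int(round(u)),int(round(v))
    if d is None:
        w=im['depth'][v0-1:v0+2,u0-1:u0+2]; d=np.median(w[w>0])
    p=np.array([(u-im['cx'])/im['fx']*d,(v-im['cy'])/im['fy']*d,d,1]); return (im['T']@p)[:3]
E
python3 - <<'E'
from h import *
o=get_obs();print(o['t'],o['ee_pos'],o['orientation'],o['ft_force'])
save('scene','s0');save('top','t0')
E
```

```text
0.0 [ 148.3402916  -606.57145596  221.92500419] [-3.11755404e+00 -3.75600997e-01  2.60775926e-04] [-0.91689104 -0.86431355  0.28410315]
```

View pics/t0.png

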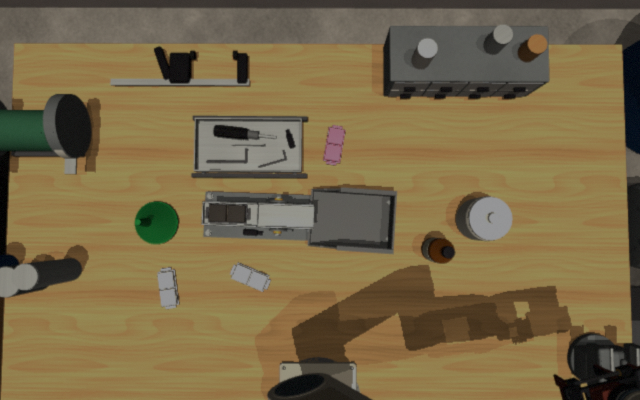

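View pics/s0.png

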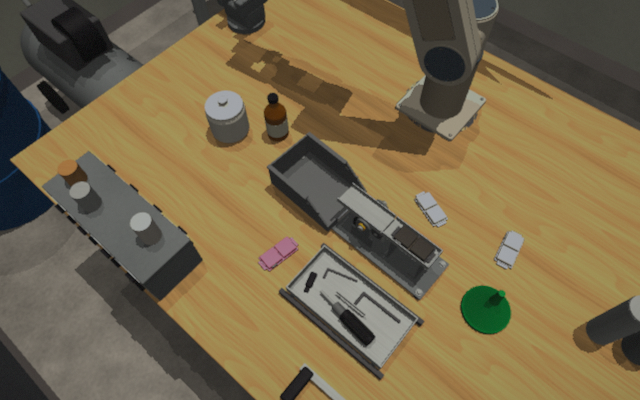

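The top view shows the chute at (205–395, 190–250), the pad near (228, 214), the tray at about (258–314, 215) and the bin at (310–395). I'll enlarge that area.

Run:
```python
from h import *
im=np.load('pics/t0.npz')
c=im['pixels'][185:255,198:328,::-1]; cv2.imwrite('pics/t0c.png',cv2.resize(c,None,fx=6,fy=6,interpolation=cv2.INTER_CUBIC))
for u,v in [(215,214),(240,214),(265,215),(285,216),(305,217),(320,400-180),(217,232),(490,220),(437,250),(228,180),(290,178),(157,222),(250,270)]: print(u,v,pt(im,u,v).round(1))
print(im['fx'],im['T'].round(3))
```

```text
215 214 [524.2 266.6 133.3]
240 214 [524.2 201.5 135.5]
265 215 [522.3 139.6 115.7]
285 216 [519.7  87.  116. ]
305 217 [517.1  34.4 115.9]
320 220 [510.9  -4.   23.2]
217 232 [476.6 289.5  18.1]
490 220 [ 509.  -441.6  142.7]
437 250 [ 431.6 -308.2  128.9]
228 180 [627.3 263.7   1.5]
290 178 [632.2  82.9  11. ]
157 222 [504.4 443.   64.6]
250 270 [368.9 194.9  16. ]
432.20047323656297 [[ 1.000000e-03 -9.990000e-01  5.000000e-02  4.885790e+02]
 [-1.000000e+00 -1.000000e-03 -0.000000e+00 -1.835600e+01]
 [ 1.000000e-03 -5.000000e-02 -9.990000e-01  1.251922e+03]
 [ 0.000000e+00  0.000000e+00  0.000000e+00  1.000000e+00]]
```

View pics/t0c.png

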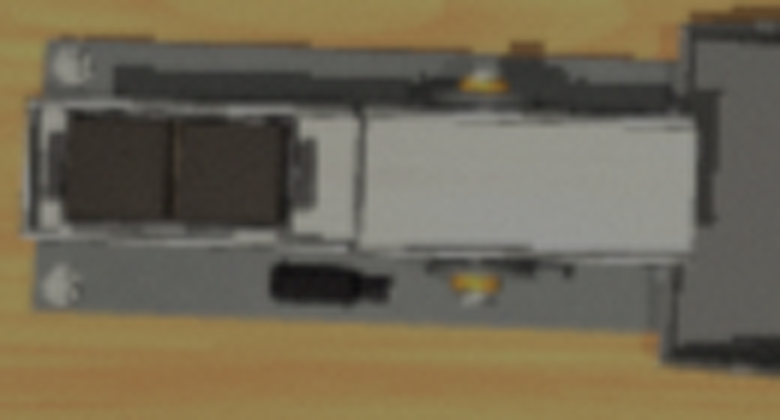

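The crop shows the pad with its slot at (172, 168), the shelf/tray edge at x≈360, the tray end at 695, and cap b at (330, 283). The tray edges slope about 2°. Next I'll fit these to world coordinates and plan the approach.

```bash
cat >> h.py <<'E'
from scipy.spatial.transform import Rotation as R
def atz(im,u,v,z):
    T=im['T']; d=T[:3,:3]@np.array([(u-im['cx'])/im['fx'],(v-im['cy'])/im['fy'],1]); return T[:3,3]+d*(z-T[2,3])/d[2]
def delta(target,yaw):  # tool y at yaw, pointing down
    o=get_obs(); C=R.from_rotvec(o['orientation']); y=np.array([np.cos(yaw),np.sin(yaw),0]); z=np.array([0,0,-1.]); x=np.cross(y,z)
    G=R.from_matrix(np.c_[x,y,z]); print('turn/0.12',((C.inv()*G).as_rotvec()/.12).round(3),'shift after turn/50',(G.inv().apply(np.array(target)-o['ee_pos'])/50).round(3))
E
python3 - <<'E'
from h import *
im=np.load('pics/t0.npz'); c=lambda x,y,z:atz(im,198+(x+.5)/6-.5,185+(y+.5)/6-.5,z)
W=[c(362,110,130),c(695,122,130),c(360,245,130),c(692,256,130)]
for w in W: print(w.round(1))
d=(W[1]-W[0])+(W[3]-W[2]); yaw=np.arctan2(d[1],d[0]); print('yaw',yaw)
s=c(172,168,133.5); print('slot',s.round(1))
t=s+60*np.array([np.cos(yaw),np.sin(yaw),0]); t[2]=330; print(t)
delta(t,yaw)
print(vision.get_image('wrist')['T_tool_cam'].round(3))
E
```

```text
[553.3 156.3 130. ]
[548.2  12.  130. ]
[494.8 156.6 130. ]
[490.2  13.1 130. ]
yaw -1.6046625872926126
slot [527.9 237.5 133.5]
[525.8964982  177.50785202 330.        ]
turn/0.12 [-1.10e-02  1.00e-03  2.28e+00] shift after turn/50 [  7.016 -15.93   -2.16 ]
[[-0.00000e+00 -9.69000e-01 -2.47000e-01  6.71540e+01]
 [ 1.00000e+00 -1.00000e-03  1.00000e-03  2.32000e-01]
 [-1.00000e-03 -2.47000e-01  9.69000e-01 -1.62597e+02]
 [ 0.00000e+00  0.00000e+00  0.00000e+00  1.00000e+00]]
```

Request:
step_arm(plan=[[-1, 0, 0, -0.7, 0, 0, 0.76], [-1, 0, 0, -0.7, 0, 0, 0.76], [-1, 0, 0, -0.76, 0, 0, 0.76], [-1, 0.413, -0.937, 0, 0, 0, 0], [-1, 0.413, -0.937, 0, 0, 0, 0], [-1, 0.413, -0.937, 0, 0, 0, 0], [-1, 0.413, -0.937, 0, 0, 0, 0], [-1, 0.413, -0.937, 0, 0, 0, 0], [-1, 0.413, -0.937, 0, 0, 0, 0], [-1, 0.413, -0.937, 0, 0, 0, 0], [-1, 0.413, -0.937, 0, 0, 0, 0], [-1, 0.413, -0.937, 0, 0, 0, 0], [-1, 0.413, -0.937, 0, 0, 0, 0], [-1, 0.413, -0.937, 0, 0, 0, 0], [-1, 0.413, -0.937, 0, 0, 0, 0], [-1, 0.413, -0.937, 0, 0, 0, 0], [-1, 0.413, -0.937, 0, 0, 0, 0], [-1, 0.413, -0.937, 0, 0, 0, 0], [-1, 0.413, -0.937, 0, 0, 0, 0]])

```text
t: 2.52
ee_pos: [504.3, 132.6, 330.5]
orientation: [3.141, -0.053, -0.0]
ft_force: [-0.0, -0.5, 0.6]
width: 0.3
grasp_force: 0.0
```

Request:
step_arm(plan=[[-1, 0, 0, 0, 0, 0, 0], [-1, 0, 0, 0, 0, 0, 0], [-1, 0, 0, 0, 0, 0, 0]])

```text
t: 2.9
ee_pos: [503.5, 129.9, 330.6]
orientation: [3.141, -0.055, -0.001]
ft_force: [0.4, -0.4, -0.2]
width: 0.7
grasp_force: 0.0
```

```bash
cat >> h.py <<'E'
def wrist(f):
    o=get_obs(); im=vision.get_image('wrist'); T=np.eye(4); T[:3,:3]=R.from_rotvec(o['orientation']).as_matrix(); T[:3,3]=o['ee_pos']
    im['T']=T@im['T_tool_cam']; cv2.imwrite(f'pics/{f}.png',im['pixels'][:,:,::-1]); np.savez(f'pics/{f}.npz',**im); return im,o
E
python3 - <<'E'
from h import *
im,o=wrist('w0'); print(o['t'],o['ee_pos'],o['ft_force'],o['width'])
E
```

```text
2.9 [503.49097764 129.93040127 330.64441914] [ 0.3557368  -0.42121525 -0.21629627] 0.6926720377867489
```

View pics/w0.png

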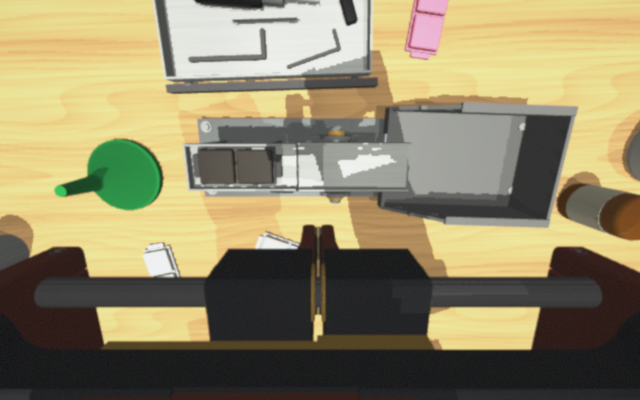

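The wrist view shows the pad at (197–275, 167), the backstop at x≈189, the shelf/tray gap at x≈297 and the tray end at x≈408. I'll enlarge it to read the edges.

Run:
```python
from h import *
im=np.load('pics/w0.npz')
c=im['pixels'][130:210,180:330,::-1]; cv2.imwrite('pics/w0c.png',cv2.resize(c,None,fx=5.3,fy=5.3,interpolation=cv2.INTER_CUBIC))
for u,v in [(215,167),(255,167),(285,160),(320,150),(395,160)]: print(pt(im,u,v).round(1))
```

```text
[528.2 259.6 133. ]
[526.5 208.5 133.5]
[532.3 171.7 116.9]
[543.6 124.9 116.2]
[527.   25.7 116. ]
```

View pics/w0c.png

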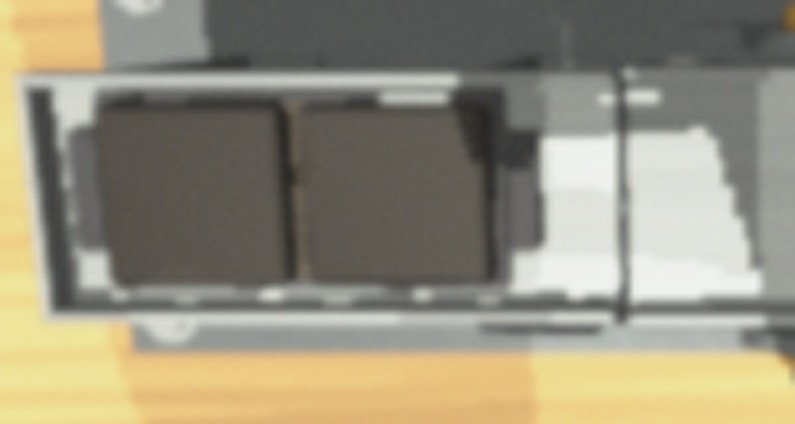

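Run:
```python
from h import *
im=np.load('pics/w0.npz'); c=lambda x,y,z:atz(im,180+(x+.5)/5.3-.5,130+(y+.5)/5.3-.5,z)
yaw=-1.6047; e=np.array([np.cos(yaw),np.sin(yaw),0])
s=c(296,195,133.5); L=c(107,195,133.5); Rr=c(488,195,133.5); g=c(622,195,116.5)
print(s.round(1),L.round(1),Rr.round(1),g.round(1),'lin len',np.linalg.norm(Rr-L))
ctr=(L+Rr)/2; print('pad x',-51.5+(ctr-g)@e,-51.5+(s-g)@e)
piv=g+51.5*e; print('pivot',piv)
print('tray far end',atz(im,408,165,116).round(1), (atz(im,408,165,116)-g)@e-51.5)
t=ctr-25*e; t[2]=165; delta(t,yaw)
```

```text
[528.1 233.3 133.5] [529.7 278.6 133.5] [526.5 187.2 133.5] [523.2 156.3 116.5] lin len 91.51472010097682
pad x -128.22939892346773 -128.59831617559
pivot [521.44323408 104.83969631 116.5       ]
tray far end [519.7   8.1 116. ] 96.74666255626553
turn/0.12 [ 0.001  0.    -0.011] shift after turn/50 [ 0.42  -2.576  3.316]
```

Request:
step_arm(plan=[[-1, 0.1, -0.65, 0.5, 0, 0, 0], [-1, 0.1, -0.65, 0.5, 0, 0, 0], [-1, 0.1, -0.65, 0.7, 0, 0, 0], [-1, 0.12, -0.62, 0.8, 0, 0, 0], [-1, 0, 0, 0.8, 0, 0, 0], [-1, 0, 0, 0.3, 0, 0, 0], [-1, 0, 0, 0.1, 0, 0, 0], [-1, 0, 0, 0, 0, 0, 0]])

```text
t: 3.95
ee_pos: [530.1, 258.3, 146.9]
orientation: [-3.14, 0.055, -0.002]
ft_force: [-0.1, -0.4, 0.7]
width: 0.7
grasp_force: 0.0
```

Request:
step_arm(plan=[[-1, -0.03, 0, 0.14, 0, 0, 0], [-1, 0, 0, 0.06, 0, 0, 0], [-1, 0, 0, 0.02, 0, 0, 0], [-1, 0, 0, 0, 0, 0, 0], [-1, 0, 0, 0, 0, 0, 0]])

```text
t: 4.58
ee_pos: [527.9, 258.8, 134.8]
orientation: [-3.141, 0.053, -0.0]
ft_force: [-0.7, -0.1, -0.4]
width: 0.7
grasp_force: 0.0
```

Request:
step_arm(plan=[[-1, 0, 0, 0.02, 0, 0, 0], [-1, 0, 0, 0.02, 0, 0, 0], [-1, 0, 0, 0, 0, 0, 0], [-1, 0, 0, 0, 0, 0, 0]])

```text
t: 5.08
ee_pos: [528.1, 258.8, 133.3]
orientation: [-3.141, 0.053, -0.001]
ft_force: [-1.2, -1.0, 5.9]
width: 0.5
grasp_force: 2.8
```

Request:
step_arm(plan=[[-1, 0, 0, 0.004, 0, 0, 0], [-1, 0, 0, 0, 0, 0, 0], [-1, 0, 0, 0, 0, 0, 0]])

```text
t: 5.45
ee_pos: [528.1, 258.8, 133.3]
orientation: [-3.141, 0.053, -0.001]
ft_force: [-1.0, -1.6, 7.5]
width: 0.4
grasp_force: 3.6
```

Request:
step_arm(plan=[[-1, 0, 0.03, 0, 0, 0, 0], [-1, 0, 0.06, 0, 0, 0, 0], [-1, 0, 0.06, 0, 0, 0, 0], [-1, 0, 0.06, 0, 0, 0, 0], [-1, 0, 0.06, 0, 0, 0, 0], [-1, 0, 0.06, 0, 0, 0, 0], [-1, 0, 0.06, 0, 0, 0, 0]])

```text
t: 6.32
ee_pos: [528.1, 239.7, 133.4]
orientation: [-3.14, 0.053, -0.003]
ft_force: [-0.1, 2.4, 5.3]
width: 0.6
grasp_force: 2.8
```

Request:
step_arm(plan=[[-1, 0, 0.06, 0.004, 0, 0, 0], [-1, 0, 0.06, 0.004, 0, 0, 0], [-1, 0, 0.06, 0, 0, 0, 0], [-1, 0, 0.06, 0, 0, 0, 0], [-1, 0, 0.06, 0, 0, 0, 0], [-1, 0, 0.06, 0, 0, 0, 0], [-1, 0, 0.06, 0, 0, 0, 0], [-1, 0, 0.06, 0, 0, 0, 0]])

```text
t: 7.32
ee_pos: [527.7, 215.9, 133.3]
orientation: [-3.139, 0.053, -0.005]
ft_force: [0.2, 2.3, 7.7]
width: 0.7
grasp_force: 4.0
```

Request:
step_arm(plan=[[-1, 0, 0.06, 0, 0, 0, 0], [-1, 0, 0.06, 0, 0, 0, 0], [-1, 0, 0.06, 0, 0, 0, 0], [-1, 0, 0.06, 0, 0, 0, 0], [-1, 0, 0.06, 0, 0, 0, 0], [-1, 0, 0.06, 0, 0, 0, 0], [-1, 0, 0.06, 0, 0, 0, 0]])

```text
t: 8.2
ee_pos: [526.9, 194.9, 133.3]
orientation: [-3.14, 0.053, -0.005]
ft_force: [-0.3, 3.0, 8.0]
width: 0.5
grasp_force: 4.2
```

Request:
step_arm(plan=[[-1, 0, 0.06, 0, 0, 0, 0], [-1, 0, 0.06, 0, 0, 0, 0], [-1, 0, 0.06, 0, 0, 0, 0], [-1, 0, 0.06, 0, 0, 0, 0], [-1, 0, 0.06, 0, 0, 0, 0], [-1, 0, 0.06, 0, 0, 0, 0], [-1, 0, 0.06, 0, 0, 0, 0]])

```text
t: 9.07
ee_pos: [526.2, 173.8, 133.3]
orientation: [-3.14, 0.053, -0.004]
ft_force: [-0.1, 2.3, 9.4]
width: 0.4
grasp_force: 4.4
```

Request:
step_arm(plan=[[-1, 0, 0.05, -0.002, 0, 0, 0], [-1, 0, 0.06, 0, 0, 0, 0], [-1, 0, 0.06, 0, 0, 0, 0], [-1, 0, 0.06, 0, 0, 0, 0]])

```text
t: 9.57
ee_pos: [525.8, 162.3, 133.4]
orientation: [-3.14, 0.053, -0.004]
ft_force: [-0.1, 2.4, 8.0]
width: 0.7
grasp_force: 3.9
```

Request:
step_arm(plan=[[-1, 0, 0.06, 0, 0, 0, 0], [-1, 0, 0.06, 0, 0, 0, 0], [-1, 0, 0.06, 0, 0, 0, 0], [-1, 0, 0.06, 0, 0, 0, 0]])

```text
t: 10.07
ee_pos: [525.2, 150.2, 133.2]
orientation: [-3.14, 0.053, -0.004]
ft_force: [0.8, 1.1, 6.7]
width: 0.1
grasp_force: 3.3
```

Request:
step_arm(plan=[[-1, 0, 0.06, 0.003, 0, 0, 0], [-1, 0, 0.06, 0.003, 0, 0, 0], [-1, 0, 0.06, 0, 0, 0, 0], [-1, 0, 0.06, 0, 0, 0, 0]])

```text
t: 10.58
ee_pos: [524.9, 138.2, 132.9]
orientation: [-3.14, 0.053, -0.004]
ft_force: [-0.1, 1.8, 7.8]
width: 0.6
grasp_force: 3.6
```

Request:
step_arm(plan=[[-1, 0, 0.06, 0.002, 0, 0, 0], [-1, 0, 0.06, 0.002, 0, 0, 0], [-1, 0, 0.05, 0.002, 0, 0, 0], [-1, 0, 0.04, 0, 0, 0, 0]])

```text
t: 11.08
ee_pos: [524.7, 127.7, 132.7]
orientation: [-3.14, 0.053, -0.005]
ft_force: [-0.5, 2.0, 7.9]
width: 0.6
grasp_force: 4.0
```

Request:
step_arm(plan=[[-1, 0, 0.04, 0.004, 0, 0, 0], [-1, 0, 0.04, 0.004, 0, 0, 0], [-1, 0, 0.04, 0.004, 0, 0, 0], [-1, 0, 0.03, 0.004, 0, 0, 0]])

```text
t: 11.58
ee_pos: [524.8, 120.4, 132.2]
orientation: [-3.14, 0.054, -0.006]
ft_force: [-0.4, 3.0, 12.3]
width: 0.8
grasp_force: 5.8
```

Request:
step_arm(plan=[[-1, 0, 0, -0.01, 0, 0, 0], [-1, 0, 0, -0.3, 0, 0, 0], [-1, 0, 0, -0.9, 0, 0, 0], [-1, 0, 0, 0, 0, 0, 0], [-1, 0, 0, 0, 0, 0, 0]])

```text
t: 12.2
ee_pos: [522.7, 119.6, 191.3]
orientation: [3.141, -0.053, -0.0]
ft_force: [-0.1, 0.1, -0.4]
width: 0.5
grasp_force: 0.0
```

Run:
```python
from h import *
im,o=wrist('w1'); print(o['t'],o['ee_pos'],o['ft_force'])
cv2.imwrite('pics/w1c.png',cv2.resize(im['pixels'][100:300,80:480,::-1],None,fx=2,fy=2,interpolation=cv2.INTER_CUBIC))
```

```text
12.2 [522.73124804 119.5958698  191.32340524] [-0.06641027  0.09789194 -0.387984  ]
```

View pics/w1c.png

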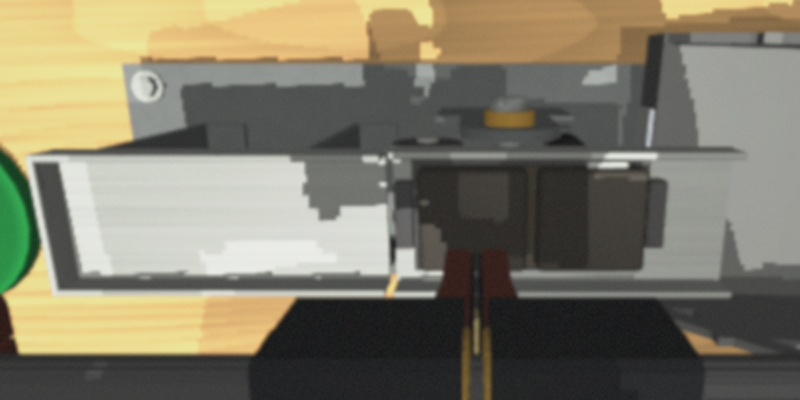

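The pad is on the tray with its slot at crop (532, 220), lining edges at 417 and 644, gap at x≈391 and tray end at x≈726. The tray looks level.

```bash
cat >> h.py <<'E'
YAW=-1.6047; E_=np.array([np.cos(YAW),np.sin(YAW),0]); PIV=np.array([521.443,104.84,116.])
def plane(im,z0=118,margin=20):
    # slope of lining top along chute
    v,u=np.mgrid[60:300:1,60:600:1]; d=im['depth'][60:300,60:600]; m=d>0; u,v,d=u[m],v[m],d[m]
    P=(np.c_[(u-im['cx'])/im['fx']*d,(v-im['cy'])/im['fy']*d,d,np.ones(len(d))]@im['T'].T)[:,:3]
    Q=P-PIV; s=Q@E_; l=Q@np.array([-E_[1],E_[0],0])
    return s,l,Q[:,2],u,v
E
python3 - <<'E'
from h import *
im=np.load('pics/w1.npz'); c=lambda x,y,z:atz(im,80+(x+.5)/2-.5,100+(y+.5)/2-.5,z)
f=lambda p:((p-PIV)@E_).round(1)
print('slot',f(c(532,220,132.5)),'edges',f(c(417,220,132.5)),f(c(644,220,132.5)),'gap',f(c(391,220,116.5)),'end',f(c(726,220,116)))
s,l,z,u,v=plane(im)
for a in range(-60,100,8):
    m=(abs(s-a)<4)&(abs(l)<18)&(z>-20)&(z<25); print(a,m.sum(),np.median(z[m]).round(2) if m.any() else '')
E
```

```text
slot 8.5 edges -38.4 54.2 gap -51.4 end 95.2
-60 362 0.86
-52 220 1.11
-44 358 5.68
-36 347 16.12
-28 344 16.4
-20 300 16.35
-12 313 16.31
-4 324 16.44
4 352 16.1
12 447 15.55
20 403 16.42
28 396 16.34
36 399 16.44
44 401 16.39
52 334 16.33
60 257 5.78
68 281 0.41
76 363 0.0
84 362 0.05
92 301 -0.05
```

Request:
step_arm(plan=[[-1, 0, -0.08, 0.7, 0, 0, 0], [-1, 0, 0, 0.36, 0, 0, 0], [-1, 0, 0, 0.09, 0, 0, 0], [-1, 0, 0, 0, 0, 0, 0], [-1, 0, 0, 0, 0, 0, 0]])

```text
t: 12.88
ee_pos: [523.2, 123.7, 133.7]
orientation: [3.141, -0.053, -0.0]
ft_force: [-0.1, -0.1, 0.2]
width: 0.2
grasp_force: 0.0
```

Request:
step_arm(plan=[[-1, 0, 0, 0.014, 0, 0, 0], [-1, 0, 0, 0.012, 0, 0, 0], [-1, 0, 0, 0, 0, 0, 0], [-1, 0, 0, 0, 0, 0, 0]])

```text
t: 13.38
ee_pos: [523.3, 123.8, 132.5]
orientation: [-3.141, 0.053, -0.0]
ft_force: [0.6, 0.5, -0.2]
width: 0.4
grasp_force: 0.0
```

Request:
step_arm(plan=[[-1, 0, 0, 0.01, 0, 0, 0], [-1, 0, 0, 0.008, 0, 0, 0], [-1, 0, 0, 0, 0, 0, 0], [-1, 0, 0, 0, 0, 0, 0]])

```text
t: 13.88
ee_pos: [523.4, 123.8, 132.3]
orientation: [-3.141, 0.053, -0.0]
ft_force: [-2.3, -0.9, 6.5]
width: 0.3
grasp_force: 3.8
```

Request:
step_arm(plan=[[-1, 0, 0.04, 0.002, 0, 0, 0], [-1, 0, 0.04, 0, 0, 0, 0], [-1, 0, 0.04, 0, 0, 0, 0], [-1, 0, 0, 0, 0, 0, 0], [-1, 0, 0, 0, 0, 0, 0]])

```text
t: 14.5
ee_pos: [523.2, 118.2, 132.3]
orientation: [-3.14, 0.053, -0.001]
ft_force: [-3.0, 1.7, 6.8]
width: 0.7
grasp_force: 4.1
```

Request:
step_arm(plan=[[-1, 0, 0, -0.01, 0, 0, 0], [-1, 0, 0, -0.3, 0, 0, 0], [-1, 0, 0, -0.9, 0, 0, 0], [-1, 0, 0, 0, 0, 0, 0], [-1, 0, 0, 0, 0, 0, 0]])

```text
t: 15.12
ee_pos: [522.9, 117.7, 192.2]
orientation: [3.141, -0.053, 0.001]
ft_force: [-0.1, 0.4, -0.4]
width: 0.3
grasp_force: 0.0
```

```bash
cat >> h.py <<'E'
def padpos(f):
    im,o=wrist(f); s,l,z,u,v=plane(im)
    m=(abs(l)<15); top=m&(z>13)&(z<40)
    print(o['t'],o['ee_pos'].round(1),'edges depth',np.percentile(s[top],[.3,99.7]).round(1))
    # slot: brightness/ depth dip near middle
    g=im['pixels'].mean(2)[v,u]
    hi=np.median(z[m&(z>13)&(z<40)])
    b=np.arange(-60,100,1.); 
    # lining edges by 50% crossing of z>hi-5
    fr=np.array([np.mean(z[m&(abs(s-a)<.7)]>11) if (m&(abs(s-a)<.7)).any() else 0 for a in b])
    on=b[fr>.5]; print('lining',on.min(),on.max(),'mid',(on.min()+on.max())/2)
    mid=(on.min()+on.max())/2
    mm=m&(abs(s-mid)<6)&(z<hi-.6); print('slot',np.median(s[mm]).round(2) if mm.any() else None,mm.sum())
    mt=top&(abs(s-mid)<40)&(abs(s-mid)>5); print('slope',np.polyfit(s[mt],z[mt],1).round(4))
E
python3 - <<'E'
from h import *
padpos('w2')
E
```

```text
15.125 [522.9 117.7 192.2] edges depth [-194.7   60.1]
lining -33.0 61.0 mid 14.0
slot 14.63 266
slope [1.70000e-03 1.63967e+01]
```

Run:
```python
import h
from h import *
for f in ('w1','w2'):
    im=dict(np.load(f'pics/{f}.npz')); h.wrist=lambda _:(im,get_obs()); padpos(f)
    # intensity profile across slot
    s,l,z,u,v=plane(im); g=im['pixels'].mean(2)[v,u]; m=abs(l-8)<6
    print([(round(a,1),int(g[m&(abs(s-a)<.5)].mean())) for a in np.arange(2,22,1.)])
```

```text
15.175 [522.5 117.6 191.6] edges depth [-194.9   54.6]
lining -38.0 56.0 mid 9.0
slot 9.37 295
slope [5.0000e-04 1.6391e+01]
[(np.float64(2.0), 45), (np.float64(3.0), 45), (np.float64(4.0), 44), (np.float64(5.0), 42), (np.float64(6.0), 42), (np.float64(7.0), 42), (np.float64(8.0), 49), (np.float64(9.0), 52), (np.float64(10.0), 45), (np.float64(11.0), 38), (np.float64(12.0), 40), (np.float64(13.0), 43), (np.float64(14.0), 44), (np.float64(15.0), 45), (np.float64(16.0), 44), (np.float64(17.0), 45), (np.float64(18.0), 44), (np.float64(19.0), 44), (np.float64(20.0), 44), (np.float64(21.0), 44)]
15.175 [522.5 117.6 191.6] edges depth [-194.7   60.1]
lining -33.0 61.0 mid 14.0
slot 14.63 266
slope [1.70000e-03 1.63967e+01]
[(np.float64(2.0), 45), (np.float64(3.0), 44), (np.float64(4.0), 45), (np.float64(5.0), 45), (np.float64(6.0), 45), (np.float64(7.0), 45), (np.float64(8.0), 44), (np.float64(9.0), 44), (np.float64(10.0), 44), (np.float64(11.0), 42), (np.float64(12.0), 42), (np.float64(13.0), 48), (np.float64(14.0), 52), (np.float64(15.0), 52), (np.float64(16.0), 42), (np.float64(17.0), 39), (np.float64(18.0), 42), (np.float64(19.0), 44), (np.float64(20.0), 44), (np.float64(21.0), 45)]
```

Request:
step_arm(plan=[[-1, 0, -0.06, 0.7, 0, 0, 0], [-1, 0, 0, 0.36, 0, 0, 0], [-1, 0, 0, 0.1, 0, 0, 0], [-1, 0, 0, 0.02, 0, 0, 0], [-1, 0, 0, 0, 0, 0, 0], [-1, 0, 0, 0, 0, 0, 0]])

```text
t: 15.92
ee_pos: [523.4, 120.8, 133.2]
orientation: [-3.141, 0.053, -0.001]
ft_force: [0.2, -0.3, 0.2]
width: 0.6
grasp_force: 0.0
```

Request:
step_arm(plan=[[-1, 0, 0, 0.018, 0, 0, 0], [-1, 0, 0, 0.012, 0, 0, 0], [-1, 0, 0, 0, 0, 0, 0], [-1, 0, 0, 0, 0, 0, 0]])

```text
t: 16.42
ee_pos: [523.4, 120.8, 132.3]
orientation: [-3.141, 0.053, -0.001]
ft_force: [-2.2, -1.0, 8.0]
width: 0.4
grasp_force: 3.7
```

Firm enough at 8 N, so I'll draw it about 2 mm, lift off and watch.

Request:
step_arm(plan=[[-1, 0, 0.03, 0, 0, 0, 0], [-1, 0, 0.026, 0, 0, 0, 0], [-1, 0, 0, 0, 0, 0, 0], [-1, 0, 0, -0.01, 0, 0, 0], [-1, 0, 0, -0.3, 0, 0, 0], [-1, 0, 0, -0.9, 0, 0, 0], [-1, 0, 0, 0, 0, 0, 0], [-1, 0, 0, 0, 0, 0, 0], [-1, 0, 0, 0, 0, 0, 0]])

```text
t: 17.55
ee_pos: [522.3, 117.7, 191.1]
orientation: [3.141, -0.053, -0.003]
ft_force: [0.8, -1.0, 0.1]
width: 0.7
grasp_force: 0.0
```

```bash
python3 -c "
from h import *
padpos('w3')"
```

```text
17.55 [522.3 117.7 191.1] edges depth [-194.7   62.5]
lining -31.0 64.0 mid 16.5
slot 17.52 271
slope [-6.60000e-03  1.63807e+01]
```

Request:
step_arm(plan=[[-1, 0, 0, -0.6, 0, 0, 0], [-1, 0, 0, -0.4, 0, 0, 0], [-1, 0, 0, 0, 0, 0, 0], [-1, 0, 0, 0, 0, 0, 0], [-1, 0, 0, 0, 0, 0, 0], [-1, 0, 0, 0, 0, 0, 0]])

```text
t: 18.35
ee_pos: [522.7, 117.9, 241.2]
orientation: [3.141, -0.053, -0.002]
ft_force: [-0.5, 0.1, -0.1]
width: 0.2
grasp_force: 0.0
```

```bash
python3 -c "
from h import *
padpos('w4')"
```

```text
18.35 [522.7 117.9 241.2] edges depth [-194.6   62.6]
lining -30.0 64.0 mid 17.0
slot 17.57 195
slope [-6.10000e-03  1.63804e+01]
```

Request:
step_arm(plan=[[-1, 0, -0.06, 0.8, 0, 0, 0], [-1, 0, 0, 0.8, 0, 0, 0], [-1, 0, 0, 0.46, 0, 0, 0], [-1, 0, 0, 0.1, 0, 0, 0], [-1, 0, 0, 0.02, 0, 0, 0], [-1, 0, 0, 0, 0, 0, 0], [-1, 0, 0, 0, 0, 0, 0]])

```text
t: 19.27
ee_pos: [523.9, 121.1, 133.9]
orientation: [-3.141, 0.053, -0.003]
ft_force: [-0.5, 0.2, 0.1]
width: 0.3
grasp_force: 0.0
```

Request:
step_arm(plan=[[-1, 0, 0, 0.018, 0, 0, 0], [-1, 0, 0, 0.014, 0, 0, 0], [-1, 0, 0, 0, 0, 0, 0], [-1, 0, 0, 0, 0, 0, 0]])

```text
t: 19.77
ee_pos: [523.5, 121.0, 132.3]
orientation: [-3.141, 0.053, -0.001]
ft_force: [-1.6, -0.0, 7.6]
width: 0.7
grasp_force: 4.0
```

Request:
step_arm(plan=[[-1, 0, 0.02, 0, 0, 0, 0], [-1, 0, 0.02, 0, 0, 0, 0], [-1, 0, 0, 0, 0, 0, 0], [-1, 0, 0, -0.01, 0, 0, 0], [-1, 0, 0, -0.3, 0, 0, 0], [-1, 0, 0, -1, 0, 0, 0], [-1, 0, 0, -0.7, 0, 0, 0], [-1, 0, 0, 0, 0, 0, 0], [-1, 0, 0, 0, 0, 0, 0]])

```text
t: 20.9
ee_pos: [522.6, 118.8, 231.6]
orientation: [3.141, -0.053, -0.001]
ft_force: [0.3, 0.7, -1.1]
width: 0.4
grasp_force: 0.0
```

```bash
python3 -c "
from h import *
padpos('w5')"
```

```text
20.9 [522.6 118.8 231.6] edges depth [-194.8   16.5]
lining -46.0 21.0 mid -12.5
slot None 0
slope [ 0.0284 16.0146]
```

Request:
step_arm(plan=[[-1, 0, 0, 0, 0, 0, 0], [-1, 0, 0, -0.6, 0, 0, 0], [-1, 0, 0, -0.6, 0, 0, 0], [-1, 0, 0, 0, 0, 0, 0], [-1, 0, 0, 0, 0, 0, 0], [-1, 0, 0, 0, 0, 0, 0], [-1, 0, 0, 0, 0, 0, 0], [-1, 0, 0, 0, 0, 0, 0], [-1, 0, 0, 0, 0, 0, 0], [-1, 0, 0, 0, 0, 0, 0], [-1, 0, 0, 0, 0, 0, 0], [-1, 0, 0, 0, 0, 0, 0]])

```text
t: 22.45
ee_pos: [523.1, 119.0, 291.9]
orientation: [-3.141, 0.053, -0.0]
ft_force: [0.2, -0.2, 0.9]
width: 0.6
grasp_force: 0.0
```

```bash
python3 -c "
from h import *
im,o=wrist('w6'); print(o['t'],o['ft_force'])
s=vision.get_image('scene'); a=np.load('pics/w5.npz')['pixels']
cv2.imwrite('pics/j.png',np.vstack([np.hstack([a[80:300,:400],im['pixels'][80:300,200:600]]),np.hstack([s['pixels'][100:320,220:620],im['pixels'][80:300,:400]])])[:,:,::-1])"
```

```text
22.45 [ 0.19898131 -0.24615553  0.91701162]
```

View pics/j.png

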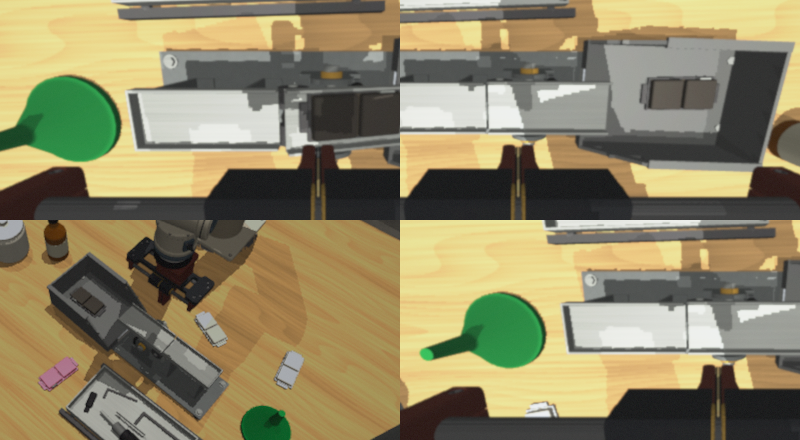

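The picture shows the pad lying flat in the bin at (680, 93), the tray swung back level, and everything else where it was. The hand is well clear, so I'm handing in.

```bash
python3 -c "
from h import *
print(ctrl.close_job())"
```

```text
the job is handed in; nothing more can be done
None
```

The brake pad is in the bin: the tray tipped under the pad's own weight with the hand off and swung back level, nothing else moved, and I handed the job in at about 22 s; the press briefly read 12.3 N during the draw, above the 5–10 N range but below 15 N.

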